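# Seal the coffee canister, then lift its outer lid alone

### The arm

A 6-joint arm with a two-finger parallel gripper is mounted at the origin on the work surface. World frame = base frame: x ahead of the robot, y to its left, z up, the work surface at z = 0. Lengths are in mm, angles in rad, forces in N, time in s.
With the tool pointing down it reaches from about 400 to 925 mm from the base axis. Payload 12.5 kg.
Tool frame: the origin (TCP) lies midway between the tips of the shut fingers; the grasp point (between the pads) lies 19 mm behind it (env.pinch_z is the z of the grasp point in the tool frame, in mm); z points along the fingers, y is the line along which they close (so a half turn about z gives the same grasp; the last joint's range is limited). The gripper opens to 95 mm and grips with 3 to 60 N. Pads are 20 mm wide; open, the fingers measure 119 mm over their backs; the gripper's body (75 mm by 180 mm) begins 59 mm behind the grasp point.
Start: joints at [1.2, 0.491, 1.559, -0, 1.092, -0.106], TCP at [163.555, 603.238, 214.661] pointing down, gripper open.
Joint ranges: [-3.1, 3.1], [-0.84, 2.19], [0.05, 2.79], [-1.13, 4.28], [0.06, 2.93], [-2.69, 2.69]. Speed limits (rad/s): [2.22, 2.22, 2.79, 3.14, 3.14, 3.14].

### API

Orientations are given as [roll, pitch, yaw] about the fixed x, y, z axes, in that order (R = Rz(yaw) Ry(pitch) Rx(roll)).
In Python, from cell import env, eyes gives the robot as it stands.
- The arm moves only by the shell command python3 -m inch 'ROWS'. ROWS is JSON, a list of rows, each a list of 3 entries, a list of its own where there are three numbers: the shift along the tool's x, y, z in units of 60 mm (1.0 is 60 mm), then the turn about the tool's z in units of 5 degrees (1.0 is 5 degrees), then the closure, from -1 (fully open) to 1 (shut). In form: [[[tx, ty, tz], turn, claw], ...]. A call has exactly 10 rows; each row shifts and turns the commanded pose from where the row before left it, along the tool's axes as they then stand; what a row does not reach is not made up. A row lasts 1/8 s, in which the tool goes at most 62.5 mm and 10.7 degrees, less where a joint would pass 70% of its speed; a pose out of reach is approached as far as the arm can. A call is refused whole if a number of a shift passes 1 or a number of a turn 1, either way. A call with a gripper value outside its range is refused whole. The fingers move at their own pace and stop on an object; the grip force is fixed at half the most. Time passes only in rows, so rows that do not move let the fingers close, or fill a call up. It gives the time, the measured TCP pose, the force, the opening and the grip force at its end, in the units of the state.
- env.state(): the state, without advancing time (a new reading comes with each control period).
- eyes.read_camera(name): name is "side" or "top" or "wrist"; returns a dict with "pixels" (480x640x3 uint8, red, green, blue), "fx", "fy", "cx", "cy" (pixels), "distortion" ([k1, k2, p1, p2, k3] as OpenCV has them; the pictures are not rectified), "extrinsics" (4x4, takes a point from world to camera coordinates). Camera axes: x right, y down, z forward; pixel columns grow to the right and rows downward; lengths in mm; the calibration is good to about 2 mm. A picture is of the moment at which its call begins. There is no depth.
- env.job_done(): hands the job in; it is judged then, once.
Trained networks look in a picture, given as the dict that the camera call returned (one of the last four; its "shot" number tells which), for a name from the list of things; names that differ only in an ending like _2 or _b are one class to them, and where a whole thing is asked for, a point or a joint stands for the part that bears it (a point fixed in the world has none). Each returns a list of dicts, best first, with "score" (0 to 1); they miss things now and then, are a little off and sometimes report something else, mostly with a low value. They report only what shows in the picture. A call takes as long as a camera call.
- eyes.boxes_of(name, picture): "centre" ([row, column] in pixels, amid what is visible of it).
- eyes.cut_out(name, picture): "mask" (480x640 bool, what is visible of it) and "centre" ([row, column] in pixels, amid what is visible of it).
- eyes.spot_point(name, picture): "centre" ([row, column] in pixels: a listed point, or the origin of a listed thing).
The state is a dict: "t": time; "joints": joint angles; "qvel": joint speeds; "tau": joint torques, N m; "eef_pos": TCP position; "tcp_rot": TCP orientation; "ft_force": force on the tool from outside, world axes, zero at the start; "moment": the same for the moment, N m; "opening": opening from 0.0 (shut) to 1.0 (fully open); "grip_force": force on a finger pad.
Only numpy, scipy, OpenCV 4.12 (cv2) and the standard library are available. Lean on these libraries where they do the work, as an engineer would, in place of code of your own. Each camera call takes 0.05 s, during which the arm holds its last target. There are 200 camera calls.

### The job

Seal the black coffee canister: pull the brass vent knob on its dock fully out, carry the two nested lids together from the tray and lower them gently, still together, until they are fully seated on the canister, then push the vent knob fully home. Then lift the black outer lid off by itself, leaving the white inner lid seated and undisturbed, and finish still holding the outer lid roughly level in the gripper, its lower edge clear above the top of the inner lid's wooden knob, touching nothing but the gripper. Leave the kettle, server, dripper, scoop, mug and sugar jar where they stand.

Things in the scene. Friction and masses are not known exactly. Their poses are not given: they have to be found in the camera images.
- dock: Canister dock, fixed. Origin on the counter under the canister's axis, z up; its -x side has the vent knob and roughly faces the robot. Dark steel plate 168 x 130 mm, 12 mm thick (x -103 to +65 mm) with an open black enamel canister, outer diameter 98 mm. In front of it a valve block 50 mm wide, top 65 mm above the counter, front face at x = -95 mm, out of which the vent knob slides.
- mouth (a point): Centre of the canister's mouth, on its axis at the rim, 130 mm above the counter. Inner diameter 90 mm. With the lids seated the inner lid's flange lies on the rim, its origin 14 mm below this point (116 mm above the counter).
- vent (a joint): Slide of the brass vent knob, m: 0 = pushed home (the start), 0.022 = fully out, at its stop. Moves level along the dock's -x axis. Detented: it rests only at either end and snaps over the middle (11 mm); takes about 5 N either way.
- vent_grip (a point): Centre of the brass vent knob's head, moves with it: a disc of diameter 26 mm, 16 mm thick, axis along the dock's x, 42 mm above the counter, on a 10 mm stem. At home it is 119 mm from the canister's axis, 24 mm in front of the valve block. Can be pinched from above across the dock's y axis.
- tray: Fixed grey plastic tray 220 x 220 mm (x, y), rim 14 mm high, walls and floor 5 mm. Origin: centre of its underside. At the start the nested lids and the wooden scoop stand in it.
- inner_lid: White inner lid, loose, 0.13 to 0.21 kg, starts upright in the tray. Origin: centre of its underside; z up. Rubber plug of diameter 85 mm (foot chamfered to 78), z 0 to 14 mm; white flange of diameter 96 mm, z 14 to 19 mm; upright round wooden knob of diameter 22 mm, z 19 to 76 mm. Round: its yaw does not matter.
- wood_knob (a point): Centre of the top of the inner lid's wooden knob, 76 mm above the inner lid's origin. The knob stands up through the outer lid's hole, 32 mm above its collar when nested; lifting by this knob carries both lids.
- outer_lid: Black outer lid, loose, 0.14 to 0.24 kg. Starts nested: its plate rests loosely on the inner lid's flange, origin (centre of the plate's underside, z up) 19 mm above the inner lid's. Plate diameter 115 mm, z 0 to 3 mm, centre hole 29 mm; skirt, inner diameter 110 mm, down to z = -14 mm. Round: its yaw does not matter.
- collar (a point): Centre of the top of the outer lid's bright steel collar, 25 mm above the outer lid's origin. The collar is an upright ring, outer diameter 56 mm, inner 36 mm, 22 mm high. Gripping it lifts the outer lid alone.
- kettle: Bystander: steel kettle, 160 mm diameter, 176 mm high, spout and handle. Origin: centre of underside.
- server: Bystander: glass server, 120 mm diameter, 115 mm high, with a handle. Origin: centre of underside.
- dripper: Bystander: red silicone dripper, 110 mm diameter, 85 mm high. Origin: centre of underside.
- scoop: Bystander: wooden scoop, 125 mm long, up to 40 mm wide, 24 mm high, lying in the tray along the tray's x axis. Origin: on its underside, about mid-length.
- mug: Bystander: blue mug, 82 mm diameter, 90 mm high, with a handle. Origin: centre of underside.
- sugar_jar: Bystander: white jar with a wooden cap, 60 mm diameter, 100 mm high. Origin: centre of underside.

How it is judged (in metres and radians):
On the way, in this order (a step that is already met when the one before it is completed fails the run):
1. vent knob pulled out (at least 18 of 22 mm) (value of joint vent above 0.018 m), for 0.2 s.
2. both lids, still nested, seated on the canister while the vent is out (z of inner_lid in the frame of dock between 0.1135 and 0.119 m and horizontal distance between inner_lid and dock below 0.006 m and angle between inner_lid's own z axis and vertical below 0.05 rad and z of outer_lid in the frame of inner_lid between 0.015 and 0.023 m and value of joint vent above 0.018 m), for 0.2 s.
3. vent knob pushed home (within 3 mm) with both lids seated (z of inner_lid in the frame of dock between 0.1135 and 0.119 m and horizontal distance between inner_lid and dock below 0.006 m and angle between inner_lid's own z axis and vertical below 0.05 rad and z of outer_lid in the frame of inner_lid between 0.015 and 0.023 m and value of joint vent below 0.003 m), for 0.2 s.
At the end, for the whole second after the job is handed in: Inner lid seated: flange on the rim within 3 mm, centred within 6 mm, level within 3 degrees, still, untouched. Vent home within 3 mm. Outer lid gripped, still, level within 17 degrees, touching neither inner lid nor dock, its origin over 207 mm up (skirt above the wooden knob) (z of inner_lid in the frame of dock between 0.1135 and 0.119 m and horizontal distance between inner_lid and dock below 0.006 m and angle between inner_lid's own z axis and vertical below 0.05 rad and value of joint vent below 0.003 m and z of outer_lid in the frame of dock above 0.207 m and angle between outer_lid's own z axis and vertical below 0.3 rad and contact force between outer_lid and the fingers above 1 N and contact force between outer_lid and inner_lid below 0.05 N and contact force between outer_lid and dock below 0.05 N and contact force between inner_lid and the arm below 0.1 N and contact force between inner_lid and the fingers below 0.1 N and linear speed of outer_lid below 0.05 m/s and linear speed of inner_lid below 0.03 m/s); the arm keeps its last pose, push and grip.
It fails at once if the outer lid is parted from the inner lid (over 8 mm) while the inner lid is not seated in the canister, or the inner lid is unseated as the outer lid comes off (z of outer_lid in the frame of inner_lid above 0.027 m and not (z of inner_lid in the frame of dock between 0.1135 and 0.119 m and horizontal distance between inner_lid and dock below 0.006 m and angle between inner_lid's own z axis and vertical below 0.05 rad)).
It fails at once if the lids are dropped onto the canister (faster than 0.35 m/s just above their seat) (horizontal distance between inner_lid and dock below 0.02 m and z of inner_lid in the frame of dock between 0.112 and 0.15 m and linear speed of inner_lid above 0.35 m/s).
It fails at once if a bystander is moved more than 30 mm or tipped over (distance of any of kettle, server, dripper, scoop, mug, sugar_jar from where it was at the start of the episode above 0.03 m or angle between any of kettle, server, dripper, scoop, mug, sugar_jar's own z axis and vertical above 0.6 rad).
It also fails if it takes over 72 s, if anything falls off the work surface, if the arm or the gripper's body presses on something with over 40 N, if the wrist force passes 120 N, or if a joint passes its speed limit or range.

## Working session

There is one attempt and no reset: what is moved stays moved. The work goes in short steps, Python scripts to look and compute and a shell command to move; the robot and the scene stay as the last step left them, time stands still between calls to the robot, and variables do not carry over. Pictures are saved under pics/ and viewed, at most 10 in all, crops included, and the job is handed in when it is done.

```bash
ls; mkdir -p pics; cat > h.py <<'E'
import numpy as np, cv2
from scipy.optimize import least_squares
from cell import env, eyes
def shoot(n, save=None):
    p=eyes.read_camera(n)
    if save: cv2.imwrite('pics/'+save,cv2.cvtColor(p['pixels'],cv2.COLOR_RGB2BGR))
    return p
def KD(p): return np.array([[p['fx'],0,p['cx']],[0,p['fy'],p['cy']],[0,0,1.]]),np.array(p['distortion'],float)
def ray(p,rc):
    K,D=KD(p); u=cv2.undistortPoints(np.array([[[rc[1],rc[0]]]],float),K,D)[0,0]
    E=np.array(p['extrinsics']); R,t=E[:3,:3],E[:3,3]
    return -R.T@t, R.T@np.array([u[0],u[1],1.])
def at_z(p,rc,z):
    o,d=ray(p,rc); return o+d*(z-o[2])/d[2]
def tri(obs):
    A=np.zeros((3,3));b=np.zeros(3); L=[]
    for p,rc in obs:
        o,d=ray(p,rc); d=d/np.linalg.norm(d); M=np.eye(3)-np.outer(d,d); A+=M;b+=M@o; L.append((o,d))
    x=np.linalg.solve(A,b); return x,[float(np.linalg.norm((np.eye(3)-np.outer(d,d))@(x-o))) for o,d in L]
def proj(p,X):
    K,D=KD(p);E=np.array(p['extrinsics']); return cv2.projectPoints(np.array([X],float),cv2.Rodrigues(E[:3,:3])[0],E[:3,3],K,D)[0][0,0][::-1]
E
python3 - <<'E'
from h import *
P={n:shoot(n,f'{n}0.png') for n in ('side','top','wrist')}
print(env.state())
for n,p in P.items():
    o=ray(p,(240,320)); print(n,o[0].round(),(o[1]/np.linalg.norm(o[1])).round(2),p['fx'])
Z=dict(vent_grip=42,mouth=130,dock=0,tray=0)
for name in ('mouth','vent_grip','dock','wood_knob','collar','outer_lid','inner_lid','tray','kettle','server','dripper','scoop','mug','sugar_jar'):
    obs=[]
    for n,p in P.items():
        r=eyes.spot_point(name,p)
        if r: print(name,n,round(r[0]['score'],2),np.round(r[0]['centre'],1), at_z(p,r[0]['centre'],Z[name]).round(1) if name in Z else ''); 
        if r and r[0]['score']>.3: obs.append((p,r[0]['centre']))
    if len(obs)>1: x,e=tri(obs); print('   ->',x.round(1),np.round(e,1))
E
```

```text
pics
{'t': 0.15, 'joints': array([ 1.20038518e+00,  4.91416858e-01,  1.55929346e+00, -2.03310617e-05,
        1.09170031e+00, -1.05610195e-01]), 'qvel': array([ 0.0015429 ,  0.00041441, -0.00275799, -0.00129428,  0.00025109,
       -0.00023255]), 'tau': array([ 1.67213664e-03, -6.12899280e+01, -2.58279902e+01,  6.93019037e-02,
        4.73481556e-02, -5.20905166e-05]), 'eef_pos': array([163.50047871, 603.0594165 , 214.20413225]), 'tcp_rot': array([-3.14077734e+00, -6.82912562e-05,  2.87680105e+00]), 'ft_force': array([0.38890967, 0.32067344, 0.72620258]), 'moment': array([-0.04182466,  0.01062535, -0.02600412]), 'grip_force': 0.0, 'opening': 0.9976531178744608}
side [  -57. -1158.  1032.] [ 0.39  0.71 -0.58] 603.815670288369
top [ 316.   13. 1761.] [ 0.18 -0.01 -0.98] 548.7398736676198
wrist [ 84. 624. 384.] [ 0.27 -0.07 -0.96] 385.0383776759138
mouth side 0.98 [204.3 295.5] [580.8 141.5 130. ]
mouth top 0.96 [247.7 269.1] [586.7 143.3 130. ]
   -> [584.8 144.3 127.7] [2.4 2.4]
vent_grip top 0.52 [285.4 281.1] [481.4 110.4  42. ]
dock side 0.73 [241.3 299.4] [588.4 140.3   0. ]
dock 
[... 634 characters left out ...]
.7 -160.     0. ]
   -> [ 587.8 -161.    13.6] [5.6 5.6]
kettle side 0.94 [187.1 245. ] 
kettle top 0.97 [258.1 163.8] 
   -> [570.1 496.5   8.9] [0.3 0.3]
server side 0.63 [376.1 435.2] 
server top 0.58 [250.5 457.4] 
   -> [ 607.7 -466.6   -2.8] [5.2 5.2]
dripper side 0.65 [444.8 365.1] 
dripper top 0.9 [317.3 484.5] 
   -> [ 3.815e+02 -5.439e+02  4.000e-01] [2.8 2.8]
scoop side 0.86 [281.9 344.8] 
scoop top 0.61 [250.5 343.4] 
   -> [602.6 -89.2   2.6] [2.8 2.8]
mug side 0.7 [199.4 194.7] 
mug top 0.72 [311.2 154.1] 
mug wrist 0.58 [411.6 303.1] 
   -> [399.5 522.3  -2. ] [2.6 1.7 1.7]
sugar_jar side 0.72 [251.1 386.6] 
sugar_jar top 0.96 [193.  326.3] 
   -> [787.7 -30.    1.4] [5.3 5.3]
```

View pics/side0.png

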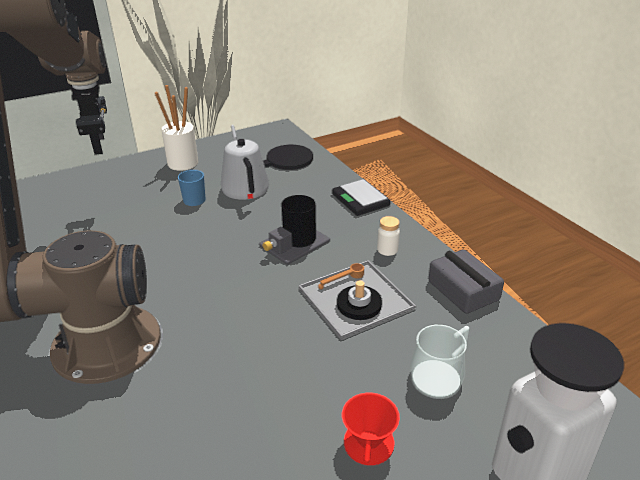

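View pics/top0.png

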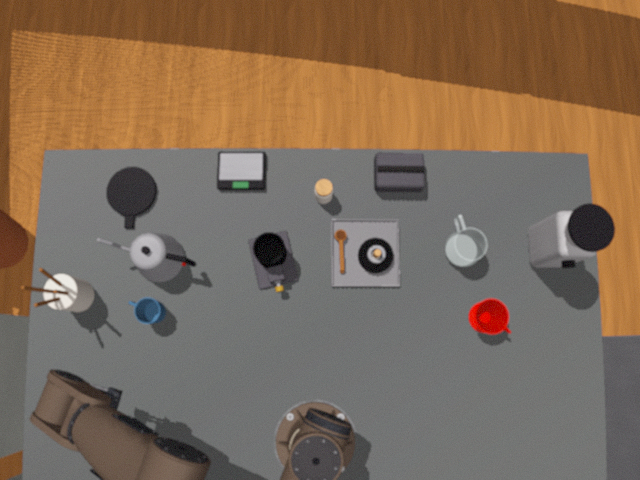

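Side view: the brass knob shows at about (244,268), the canister at (220,298) and the nested lids at (298,358). The top view agrees: knob (287,280), mouth (250,270), lids (255,377). The dock is yawed about 0.3 rad. I'll move over the vent knob for a close wrist look.

```bash
cat >> h.py <<'E'
def togo(x,y,z=None,yaw=None,st=None):
    s=st or env.state(); p=s['eef_pos']; R=cv2.Rodrigues(np.zeros(3))[0]
    from scipy.spatial.transform import Rotation as Ro
    R=Ro.from_euler('xyz',s['tcp_rot']).as_matrix(); d=R.T@(np.array([x,y,p[2] if z is None else z])-p)
    t=''
    if yaw is not None: t=-(np.degrees(((yaw-s['tcp_rot'][2])+np.pi/2)%np.pi-np.pi/2))/5
    print('t',round(s['t'],2),'tcp',p.round(1),'rpy',s['tcp_rot'].round(3),'q6',round(s['joints'][5],2),'| units',(d/60).round(3),'turn',t)
E
python3 -m inch '[[[-0.72,-0.66,0],0,-1],[[-0.72,-0.66,0],0,-1],[[-0.72,-0.66,0],0,-1],[[-0.72,-0.66,0],0,-1],[[-0.72,-0.66,0],0,-1],[[-0.72,-0.66,0],0,-1],[[-0.72,-0.66,0],0,-1],[[-0.72,-0.66,0],-1,-1],[[-0.72,-0.66,0],-1,-1],[[-0.72,-0.66,0],-1,-1]]'
python3 -c "
from h import *
togo(478,108,230,0.31)"
```

```text
t: 3.5
eef_pos: [490.1, 115.3, 215.0]
tcp_rot: [3.141, 0.001, 3.141]
ft_force: [0.1, 0.2, -0.4]
opening: 1.001
grip_force: 0.0
t 3.5 tcp [490.1 115.3 215. ] rpy [3.141e+00 1.000e-03 3.141e+00] q6 -1.47 | units [ 0.202 -0.121 -0.251] turn -3.5581859700449763
```

```bash

python3 -m inch '[[[0.2,-0.12,-0.25],-1,-1],[[0,0,0],-1,-1],[[0,0,0],-1,-1],[[0,0,0],-0.5,-1],[[0,0,0],0,-1],[[0,0,0],0,-1],[[0,0,0],0,-1],[[0,0,0],0,-1],[[0,0,0],0,-1],[[0,0,0],0,-1]]'
python3 - <<'E'
from h import *
p=shoot('wrist','w1.png')
for name,z in (('mouth',130),('vent_grip',42),('dock',0)):
    for r in eyes.spot_point(name,p)[:2]: print(name,round(r['score'],2),np.round(r['centre'],1),at_z(p,r['centre'],z).round(1))
r=eyes.cut_out('vent_grip',p)
if r: print(r[0]['score'],r[0]['mask'].sum(),r[0]['centre'])
togo(478,108,230,0.31)
E
```

```text
t: 4.75
eef_pos: [477.2, 109.9, 229.6]
tcp_rot: [3.142, 0.0, -2.839]
ft_force: [0.7, -0.0, -0.4]
opening: 0.997
grip_force: 0.0
mouth 0.86 [380.9 314.8] [589.2 142.9 130. ]
vent_grip 0.73 [217.1 321.4] [475.1 113.5  42. ]
dock 0.82 [308.5 314.4] [588.6 141.6  -0. ]
0.72 19508 [299.7, 312.9]
t 5.0 tcp [477.1 109.9 229.6] rpy [ 3.141  0.    -2.839] q6 -1.78 | units [-0.004 -0.035 -0.006] turn -0.08720936466079912
```

View pics/w1.png

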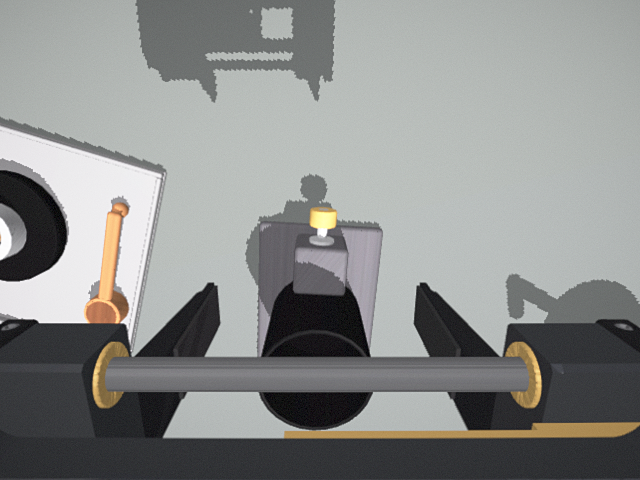

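The wrist picture shows the brass knob at (217,322) in front of the block, and the canister mouth near (381,315). The plate's front edge is tilted about 3°, which puts the dock yaw at 0.253. Knob to mouth measures 117 mm against 119 expected. Now grasping the knob.

```bash

python3 -m inch '[[[0.03,0.06,0.4],0.57,-1],[[0,0,0.8],0,-1],[[0,0,0.8],0,-1],[[0,0,0.8],0,-1],[[0,0,0.5],0,-1],[[0,0,0.15],0,-1],[[0,0,0],0,1],[[0,0,0],0,1],[[0,0,0],0,1],[[0,0,0],0,1]]'
python3 - <<'E'
from h import *
togo(474.5,113,23,0.253)
p=shoot('wrist','w2.png')
for r in eyes.spot_point('vent_grip',p)[:2]: print(round(r['score'],2),np.round(r['centre'],1),at_z(p,r['centre'],42).round(1))
E
```

```text
t: 6.25
eef_pos: [474.6, 112.9, 23.2]
tcp_rot: [-3.141, 0.001, -2.889]
ft_force: [0.2, -0.4, -0.1]
opening: 0.635
grip_force: 0.0
t 6.25 tcp [474.6 112.9  23.2] rpy [-3.141e+00  1.000e-03 -2.889e+00] q6 -1.73 | units [0.002 0.003 0.004] turn -0.0030613306693004876
0.67 [326.  321.5] [475.  114.7  42. ]
```

View pics/w2.png

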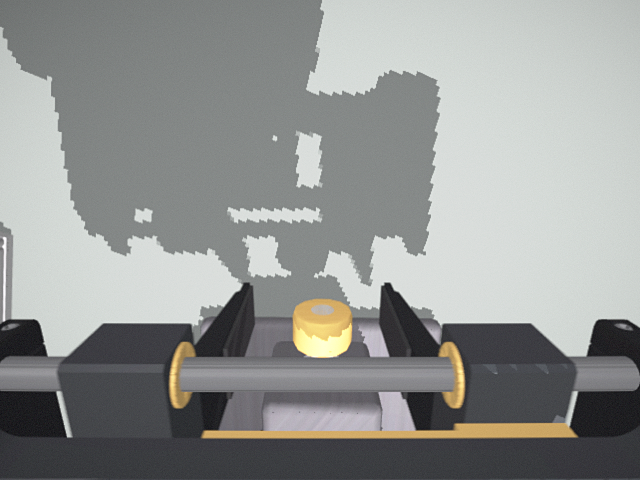

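The knob is at (326,322), midway between the closing fingers (248 and 385). I'll finish closing and then pull.

```bash

python3 -m inch '[[[0,0,0],0,1],[[0,0,0],0,1],[[0,0,0],0,1],[[0,0,0],0,1],[[0,0,0],0,1],[[0,0,0],0,1],[[0.1,0,0],0,1],[[0.1,0,0],0,1],[[0.1,0,0],0,1],[[0.08,0,0],0,1]]'
python3 - <<'E'
from h import *
togo(474.5,113,23,0.253)
p=shoot('wrist','w3.png')
for r in eyes.spot_point('vent_grip',p)[:2]: print(round(r['score'],2),np.round(r['centre'],1),at_z(p,r['centre'],42).round(1))
E
```

```text
t: 7.6
eef_pos: [452.2, 109.3, 22.7]
tcp_rot: [3.14, 0.002, -2.89]
ft_force: [8.2, 40.1, -12.8]
opening: 0.265
grip_force: 30.0
t 7.6 tcp [452.2 109.3  22.7] rpy [ 3.14e+00  2.00e-03 -2.89e+00] q6 -1.73 | units [-0.375 -0.032 -0.005] turn -0.012779411229874162
0.77 [327.6 316.9] [453.5 109.2  42. ]
```

The pull travelled 22.5 mm and is now against the stop. Next I release, rise and go over the lids.

```bash

python3 -m inch '[[[0,0,0],0,-1],[[0,0,0],0,-1],[[0,0,0],0,-1],[[0,0,-0.6],0,-1],[[0,0,-0.8],0,-1],[[0,0,-0.9],0,-1],[[-0.1,-0.8,-0.5],0,-1],[[-0.1,-0.9,-0.4],0,-1],[[-0.1,-0.95,-0.2],0,-1],[[-0.1,-0.95,0],0,-1]]' && python3 -m inch '[[[-0.18,-0.9,0],0,-1],[[-0.18,-0.89,0],0,-1],[[0,0,0],0,-1],[[0,0,0],0,-1],[[0,0,0],0,-1],[[0,0,0],0,-1],[[0,0,0],0,-1],[[0,0,0],0,-1],[[0,0,0],0,-1],[[0,0,0],0,-1]]'
python3 - <<'E'
from h import *
P={n:shoot(n,f'{n}4.png') for n in ('wrist','top','side')}
for name,z in (('wood_knob',81),('collar',49),('outer_lid',24),('scoop',5),('mouth',130),('vent_grip',42)):
    obs=[]
    for n,p in P.items():
        for r in eyes.spot_point(name,p)[:2]:
            print(name,n,round(r['score'],2),np.round(r['centre'],1),at_z(p,r['centre'],z).round(1))
togo(577,-193,230,0.253)
E
```

```text
t: 8.95
eef_pos: [530.1, -98.2, 227.8]
tcp_rot: [-3.141, 0.002, -2.889]
ft_force: [0.8, 0.3, -0.7]
opening: 0.995
grip_force: 0.0
t: 10.2
eef_pos: [577.3, -194.6, 226.6]
tcp_rot: [3.142, 0.0, -2.889]
ft_force: [0.5, 0.2, -0.8]
opening: 0.997
grip_force: 0.0
wood_knob wrist 0.6 [240.3 318.6] [ 586.5 -191.    81. ]
wood_knob wrist 0.18 [173.6  45.3] [ 587.5 -421.5   81. ]
wood_knob side 0.48 [281.  360.3] [ 590.2 -187.3   81. ]
collar wrist 0.56 [231.3 320.4] [ 586.6 -189.1   49. ]
collar wrist 0.55 [256.  413.2] [588.  -97.2  49. ]
collar side 0.77 [292.5 357.8] [ 582.2 -189.9   49. ]
collar side 0.39 [183.6 246.8] [559.3 449.5  49. ]
outer_lid wrist 0.74 [223.9 318.9] [ 586.  -190.5   24. ]
outer_lid top 0.74 [249.4 457.6] [ 602.2 -457.5   24. ]
outer_lid side 0.96 [299.9 359.2] [ 586.3 -191.3   24. ]
outer_lid side 0.61 [249.8 261.9] [462.6 126.3  24. ]
scoop wrist 0.9 [253.4 412.5] [596.9 -83.8   5. ]
scoop top 0.57 [248.4 341.6] [606.5 -82.1   5. ]
scoop side 0.85 [279.3 343.4] [606.3 -81.1   5. ]
scoop side 0.47 [303.6 360.2] [ 593.  -186.5    5. ]
mouth top 0.93 [247.2 267.4] [588.2 148.5 130. ]
mouth side 0.74 [201.6 299.7] [597.8 148.4 130. ]
mouth side 0.31 [248.3 260.9] [408.4  -1.6 130. ]
vent_grip top 0.46 [292.2 281.8] [460.  107.9  42. ]
vent_grip side 0.53 [249.7 260.4] [449.9 105.8  42. ]
t 11.25 tcp [ 577.3 -194.6  226.6] rpy [ 3.142  0.    -2.889] q6 -2.26 | units [-0.002  0.027 -0.057] turn -0.0033624947131757595
```

View pics/wrist4.png

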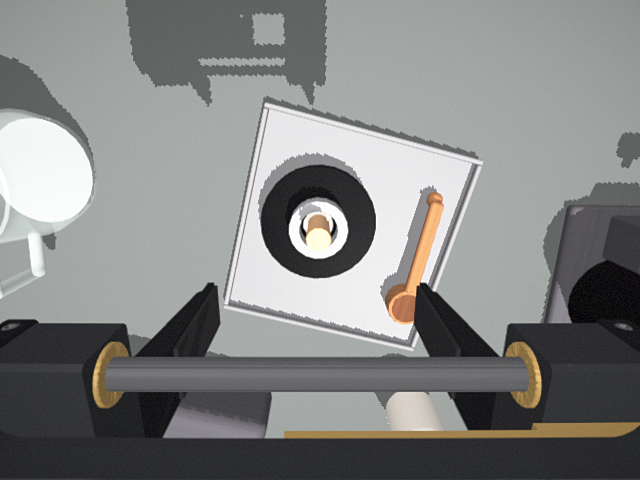

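The wrist view shows the wooden knob top at (238,318), inside the steel collar, with the scoop clear on the right. It back-projects to about (585.5,-190.5). The top and side cameras both see the vent out. I'll grasp the wooden knob.

```bash

python3 -m inch '[[[-0.15,0.03,0.3],0,0.1],[[0,0,0.7],0,0.1],[[0,0,0.8],0,0.1],[[0,0,0.7],0,0.1],[[0,0,0.3],0,0.1],[[0,0,0.09],0,0.1],[[0,0,0],0,0.1],[[0,0,0],0,1],[[0,0,0],0,1],[[0,0,0],0,1]]'
python3 - <<'E'
from h import *
p=shoot('wrist','w5.png')
for n,z in (('wood_knob',81),('collar',49)):
  for r in eyes.spot_point(n,p)[:2]: print(n,round(r['score'],2),np.round(r['centre'],1),at_z(p,r['centre'],z).round(1))
togo(585.5,-190.5,53,0.253)
E
```

```text
t: 12.5
eef_pos: [585.9, -190.8, 53.9]
tcp_rot: [-3.141, 0.001, -2.889]
ft_force: [-0.0, -0.5, 2.4]
opening: 0.22
grip_force: 30.0
t 12.65 tcp [ 585.9 -190.8   53.8] rpy [-3.141e+00  1.000e-03 -2.889e+00] q6 -2.25 | units [0.005 0.007 0.014] turn -0.004129106379351805
```

View pics/w5.png

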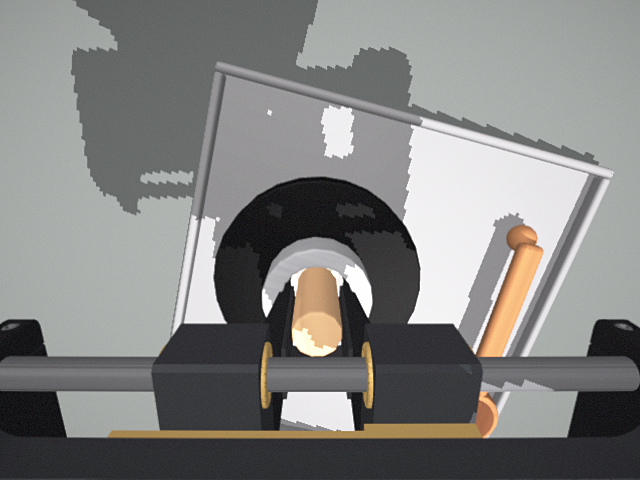

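The fingers are shut on the wooden knob (opening 0.22 is about 21 mm, matching its 22 mm diameter), and the collar and plate sit under it around (250,318). Now I'll lift both lids and stop beside the canister to measure the mouth.

```bash

python3 -m inch '[[[0,0,-0.4],0,1],[[0,0,-0.7],0,1],[[0,0,-0.7],0,1],[[0,0,-0.7],0,1],[[0,0,-0.6],0,1],[[-0.1,0.5,0],0,1],[[-0.2,0.8,0],0,1],[[-0.25,0.8,0],0,1],[[-0.25,0.8,0],0,1],[[-0.1,0.4,0],0,1]]' && python3 -m inch '[[[0,0,0],0,1],[[0,0,0],0,1],[[0,0,0],0,1],[[0,0,0],0,1],[[0,0,0],0,1],[[0,0,0],0,1],[[0,0,0],0,1],[[0,0,0],0,1],[[0,0,0],0,1],[[0,0,0],0,1]]'
python3 - <<'E'
from h import *
import pickle
P={n:shoot(n,f'{n}6.png') for n in ('wrist','top','side')}
pickle.dump(P,open('P6.pkl','wb'))
for name,z in (('mouth',130),('vent_grip',42),('dock',0)):
    for n,p in P.items():
        for r in eyes.spot_point(name,p)[:1]:
            print(name,n,round(r['score'],2),np.round(r['centre'],1),at_z(p,r['centre'],z).round(1))
togo(589,144,None,0.253)
p=P['wrist']; im=cv2.cvtColor(p['pixels'],cv2.COLOR_RGB2BGR)
for a in np.linspace(0,2*np.pi,60):
    for r,c in ((49,(0,0,255)),(45,(0,255,0))):
        q=proj(p,[589+r*np.cos(a),144+r*np.sin(a),130]); cv2.circle(im,(int(q[1]),int(q[0])),0,c,-1)
cv2.imwrite('pics/w6o.png',im)
E
```

```text
t: 13.9
eef_pos: [587.8, 17.0, 238.7]
tcp_rot: [3.141, -0.001, -2.887]
ft_force: [0.4, -0.2, -2.4]
opening: 0.226
grip_force: 30.0
t: 15.15
eef_pos: [588.3, 14.6, 239.2]
tcp_rot: [3.141, -0.0, -2.889]
ft_force: [-0.2, 0.4, -3.1]
opening: 0.225
grip_force: 30.0
mouth wrist 0.69 [282.3 474.2] [589.8 142.1 130. ]
mouth top 0.57 [245.8 268.1] [592.5 146.4 130. ]
mouth side 0.96 [203.7 296.2] [584.  143.4 130. ]
vent_grip wrist 0.68 [ 98.1 457.6] [452.2 109.5  42. ]
vent_grip top 0.66 [246.8 267.2] [604.2 156.4  42. ]
vent_grip side 0.53 [248.  263.8] [461.4 108.4  42. ]
dock wrist 0.67 [237.7 426.6] [591.1 140.6   0. ]
dock top 0.88 [253.8 269.7] [588.2 151.3   0. ]
dock side 0.7 [238.4 298.4] [592.7 155.    0. ]
t 15.75 tcp [588.4  14.6 239.2] rpy [ 3.142  0.    -2.889] q6 -1.91 | units [-0.549  2.086  0.   ] turn -0.002918258145121641
```

View pics/w6o.png

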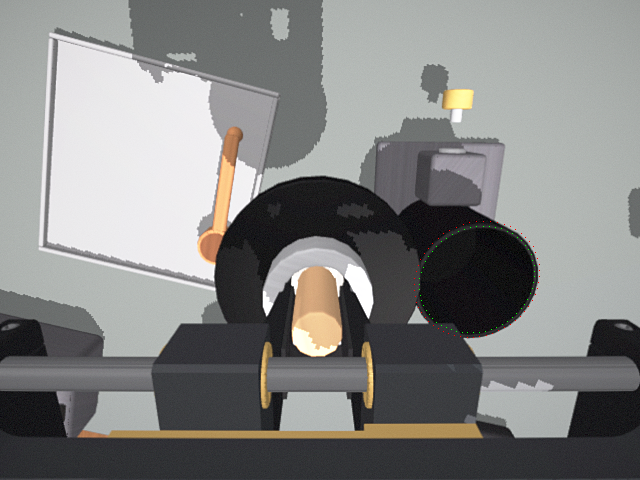

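The overlay at (589,144) matches the rim around (278,478) closely. The vent knob is out at (98,458) and the lids are nested in the grip. I'll fit the rim's edge numerically.

```bash
python3 - <<'E'
import pickle; from h import *
P=pickle.load(open('P6.pkl','rb'))
p=P['wrist']; g=cv2.GaussianBlur(cv2.cvtColor(p['pixels'],cv2.COLOR_RGB2GRAY),(3,3),0).astype(float)
for c0 in ((589,144),(590,142)):
    pts=[]
    for a in np.radians(np.arange(0,360,4)):
        rs=np.arange(42,57,.25)
        q=np.array([proj(p,[c0[0]+r*np.cos(a),c0[1]+r*np.sin(a),130]) for r in rs])
        v=cv2.remap(g.astype(np.float32),q[:,1].astype(np.float32)[None],q[:,0].astype(np.float32)[None],1)[0]
        if v[-1]<90 or v[0]>60: continue
        i=np.argmax(np.diff(v)); 
        pts.append((np.degrees(a),c0[0]+rs[i]*np.cos(a),c0[1]+rs[i]*np.sin(a),rs[i]))
    A=np.array(pts); f=least_squares(lambda c:np.hypot(A[:,1]-c[0],A[:,2]-c[1])-49,c0,loss='soft_l1')
    print(len(A),A[:,0].min(),A[:,0].max(),f.x.round(2),np.abs(f.fun).mean().round(2)); print(A[:,0].astype(int))
E
```

```text
50 16.0 324.0 [589.76 142.28] 0.63
[ 16  20  24  28  32  36  40  44  48  52  56  59  64  68  72  76  80  84
  88  92  96 100 104 108 112 116 119 124 128 132 136 140 144 148 152 156
 160 164 168 172 176 180 184 188 192 196 200 316 320 324]
47 20.0 320.0 [589.87 142.37] 0.56
[ 20  24  28  32  36  40  44  48  52  56  59  64  68  72  76  80  84  88
  92  96 100 104 108 112 116 119 124 128 132 136 140 144 148 152 156 160
 164 168 172 176 180 184 188 192 196 316 320]
```

```bash
python3 - <<'E'
import pickle; from h import *
P=pickle.load(open('P6.pkl','rb')); p=P['wrist']
print(proj(p,[588.4,14.6,266.4]),proj(p,[588.4+5*.968,14.6+5*.25,266.4]))
im=cv2.cvtColor(p['pixels'],cv2.COLOR_RGB2BGR)
for a in np.linspace(0,2*np.pi,40):
    q=proj(p,[588.4+11*np.cos(a),14.6+11*np.sin(a),266.4]); cv2.circle(im,(int(q[1]),int(q[0])),0,(0,0,255),-1)
    q=proj(p,[588.4+57.5*np.cos(a),14.6+57.5*np.sin(a),239.2-53.8+27]); cv2.circle(im,(int(q[1]),int(q[0])),0,(0,0,255),-1)
cv2.imwrite('pics/w6c.png',cv2.resize(im[150:450,180:460],None,fx=2,fy=2))
togo(589.8,142.4,None,.24)
E
```

```text
[334.37918066 317.67720306] [344.8811632  317.65861029]
t 15.75 tcp [588.4  14.6 239.2] rpy [ 3.142  0.    -2.889] q6 -1.91 | units [-0.556  2.056  0.   ] turn 0.14605076858889127
```

View pics/w6c.png

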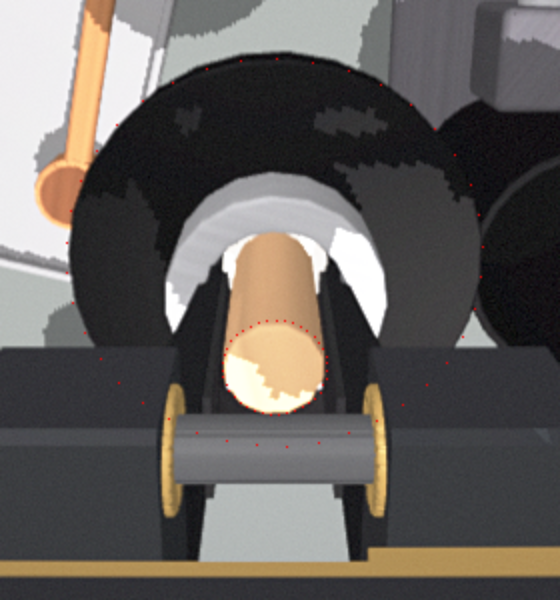

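The projected circles land on the knob's top and on the plate edge, so the knob sits centred on the TCP and the lids are nested. Next I'll move over the mouth and start down.

```bash

python3 -m inch '[[[-0.1,0.4,0],0,1],[[-0.18,0.65,0],0,1],[[-0.18,0.65,0],0,1],[[-0.1,0.36,0],0,1],[[0,0,0],0,1],[[0,0,0.1],0,1],[[0,0,0.2],0,1],[[0,0,0.2],0,1],[[0,0,0.1],0,1],[[0,0,0],0,1]]'
python3 -c "
from h import *
togo(589.8,142.4,164.8,0.253)"
```

```text
t: 17.0
eef_pos: [589.9, 142.5, 202.6]
tcp_rot: [3.141, -0.001, -2.889]
ft_force: [-0.3, 0.3, -2.5]
opening: 0.226
grip_force: 30.0
t 17.0 tcp [589.9 142.5 202.6] rpy [ 3.141e+00 -1.000e-03 -2.889e+00] q6 -1.7 | units [ 0.001 -0.002  0.63 ] turn -0.005916688444427579
```

```bash

python3 -m inch '[[[0,0,0.1],0,1],[[0,0,0.1],0,1],[[0,0,0.1],0,1],[[0,0,0.08],0,1],[[0,0,0.08],0,1],[[0,0,0.06],0,1],[[0,0,0.05],0,1],[[0,0,0.04],0,1],[[0,0,0.03],0,1],[[0,0,0],0,1]]'
python3 -c "
from h import *
togo(589.8,142.4,164.8,0.253)"
```

```text
t: 18.25
eef_pos: [590.0, 142.7, 164.9]
tcp_rot: [3.142, 0.0, -2.889]
ft_force: [0.5, 1.1, -2.7]
opening: 0.225
grip_force: 30.0
t 18.25 tcp [590.  142.7 164.9] rpy [ 3.142  0.    -2.889] q6 -1.7 | units [ 0.005 -0.003  0.002] turn -0.003584661670223443
```

```bash

python3 -m inch '[[[0,0,0.02],0,1],[[0,0,0.02],0,1],[[0,0,0.01],0,1],[[0,0,0],0,1],[[0,0,0],0,1],[[0,0,0],0,1],[[0,0,0],0,1],[[0,0,0],0,1],[[0,0,0],0,1],[[0,0,0],0,1]]'
```

```text
t: 19.5
eef_pos: [590.1, 142.7, 164.7]
tcp_rot: [-3.141, 0.002, -2.889]
ft_force: [-9.8, -2.5, 22.6]
opening: 0.229
grip_force: 30.0
```

Seated: the TCP stopped at the expected 164.7 with 22 N of upward contact force. I'll relieve the load, release, rise and retreat in front of the vent knob.

```bash

python3 -m inch '[[[0,0,-0.03],0,1],[[0,0,0],0,0],[[0,0,0],0,0],[[0,0,0],0,0],[[0,0,-0.3],0,0],[[0,0,-0.5],0,0],[[0,0,-0.5],0,0],[[0.4,0,0],0.15,1],[[0.8,0,0],0,1],[[0.8,0.03,0],0,1]]' && python3 -m inch '[[[0.87,0,0],0,1],[[0,0,0],0,1],[[0,0,0.3],0,1],[[0,0,0.6],0,1],[[0,0,0.6],0,1],[[0,0,0.6],0,1],[[0,0,0.3],0,1],[[0,0,0],0,1],[[0,0,0],0,1],[[0,0,0],0,1]]'
python3 - <<'E'
from h import *
p=shoot('wrist','w7.png')
for n,z in (('wood_knob',192),('collar',160),('vent_grip',42)):
  for r in eyes.spot_point(n,p)[:1]: print(n,round(r['score'],2),np.round(r['centre'],1),at_z(p,r['centre'],z).round(1))
togo(422.8,101.5,32,0.24)
E
```

```text
t: 20.75
eef_pos: [471.7, 115.3, 241.3]
tcp_rot: [3.141, -0.0, -2.902]
ft_force: [0.1, 0.0, 0.3]
opening: 0.242
grip_force: 0.0
t: 22.0
eef_pos: [422.9, 103.4, 98.4]
tcp_rot: [-3.141, 0.002, -2.902]
ft_force: [-0.2, 0.2, -0.0]
opening: 0.004
grip_force: 0.0
t 22.2 tcp [422.5 103.3  98.1] rpy [-3.142e+00  1.000e-03 -2.902e+00] q6 -1.72 | units [ 0.004 -0.03   1.101] turn -0.00484971111168587
```

View pics/w7.png

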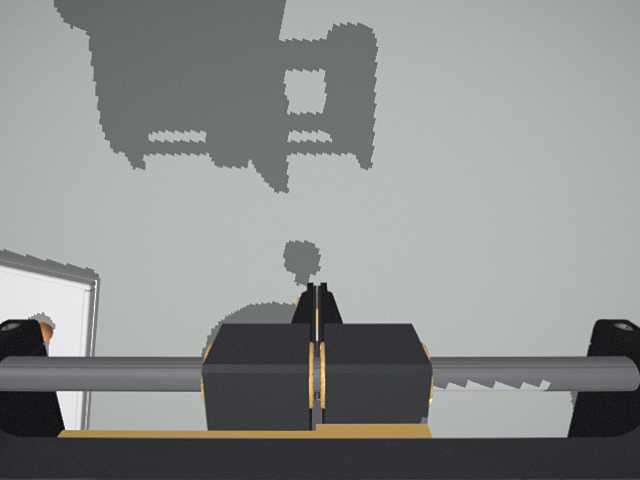

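The gripper hides the dock here; only the shut fingers at (300,317) are visible. I'll lower to knob height and check the lids with the fixed cameras.

```bash

python3 -m inch '[[[0,-0.03,0.4],0,1],[[0,0,0.5],0,1],[[0,0,0.2],0,1],[[0,0,0],0,1],[[0,0,0],0,1],[[0,0,0],0,1],[[0,0,0],0,1],[[0,0,0],0,1],[[0,0,0],0,1],[[0,0,0],0,1]]'
python3 - <<'E'
from h import *
P={n:shoot(n,f'{n}8.png') for n in ('side','top')}
for n,p in P.items():
  print(n,'expect knob',proj(p,[589.8,142.4,192]).round(1),'collar',proj(p,[589.8,142.4,160]).round(1),'outer',proj(p,[589.8,142.4,135]).round(1),'vent',proj(p,[452.5,109,42]).round(1))
  for k in ('wood_knob','collar','outer_lid','inner_lid','vent_grip'):
    for r in eyes.spot_point(k,p)[:2]: print(' ',k,round(r['score'],2),np.round(r['centre'],1))
togo(422.8,101.5,32,0.24)
E
```

```text
t: 23.45
eef_pos: [422.8, 101.5, 31.6]
tcp_rot: [3.142, -0.0, -2.902]
ft_force: [-0.7, -0.4, 0.2]
opening: 0.006
grip_force: 0.0
side expect knob [184.2 297.5] collar [194.2 297.9] outer [201.8 298.1] vent [248.8 260.8]
  wood_knob 0.39 [185.9 298.1]
  collar 0.92 [191.8 297.8]
  collar 0.55 [250.3 386.3]
  outer_lid 0.63 [199.5 297.1]
  inner_lid 0.59 [207. 298.]
  inner_lid 0.49 [379.9 435.9]
  vent_grip 0.54 [250.3 263.3]
  vent_grip 0.18 [182.3 298.6]
top expect knob [243.2 267.8] collar [245.  268.6] outer [246.4 269.3] vent [294.6 281.4]
  wood_knob 0.44 [243.1 267.2]
  collar 0.97 [246.5 268.9]
  collar 0.68 [242.4 267.5]
  outer_lid 0.88 [249.5 269.2]
  inner_lid 0.64 [247.2 267.6]
  vent_grip 0.25 [255.1 362.3]
t 24.05 tcp [422.8 101.5  31.6] rpy [ 3.142  0.    -2.902] q6 -1.73 | units [-0.    -0.    -0.006] turn -0.0049616906573047405
```

Both cameras see the lids where expected. Now pushing the vent knob home.

```bash

python3 -m inch '[[[-0.1,0,0],0,1],[[-0.1,0,0],0,1],[[-0.1,0,0],0,1],[[-0.1,0,0],0,1],[[-0.1,0,0],0,1],[[-0.06,0,0],0,1],[[-0.02,0,0],0,1],[[0,0,0],0,1],[[0,0,0],0,1],[[0,0,0],0,1]]'
```

```text
t: 25.3
eef_pos: [456.3, 109.7, 31.6]
tcp_rot: [3.141, -0.0, -2.902]
ft_force: [-2.5, -0.5, 0.5]
opening: 0.004
grip_force: 1.4
```

```bash

python3 -m inch '[[[-0.03,0,0],0,1],[[-0.02,0,0],0,1],[[0,0,0],0,1],[[0,0,0],0,1],[[0,0,0],0,1],[[0,0,0],0,1],[[0,0,0],0,1],[[0,0,0],0,1],[[0,0,0],0,1],[[0,0,0],0,1]]'
```

```text
t: 26.55
eef_pos: [456.4, 109.9, 31.5]
tcp_rot: [3.141, -0.007, -2.902]
ft_force: [-14.5, -7.2, 9.2]
opening: 0.006
grip_force: 7.8
```

There's a hard stop exactly where the home position should be (head face 127 mm from the axis). Back off, rise and go over the canister with the gripper open.

```bash

python3 -m inch '[[[0.2,0,0],0,1],[[0,0,-0.5],0,1],[[0,0,-0.8],0,-1],[[0,0,-0.8],0,-1],[[0,0,-0.8],0,-1],[[0,0,-0.7],0,-1],[[-0.5,0,0],0,-1],[[-0.7,0,0],0,-1],[[-0.8,0,0],0,-1],[[-0.49,0,0],0,-1]]' && python3 -m inch '[[[0,0,0],0,-1],[[0,0,0],0,-1],[[0,0,0],0,-1],[[0,0,0],0,-1],[[0,0,0],0,-1],[[0,0,0],0,-1],[[0,0,0],0,-1],[[0,0,0],0,-1],[[0,0,0],0,-1],[[0,0,0],0,-1]]'
python3 - <<'E'
from h import *
p=shoot('wrist','w9.png')
for n,z in (('wood_knob',192),('collar',160),('outer_lid',135),('vent_grip',42)):
  print('exp',proj(p,dict(vent_grip=[474.2,114.2,42]).get(n,[590,142.6,z])).round(1))
  for r in eyes.spot_point(n,p)[:1]: print(n,round(r['score'],2),np.round(r['centre'],1),at_z(p,r['centre'],z).round(1))
togo(590,142.6,141.5,0.24)
E
```

```text
t: 27.8
eef_pos: [594.8, 143.6, 247.4]
tcp_rot: [3.142, 0.001, -2.902]
ft_force: [-0.6, -0.9, -0.3]
opening: 0.785
grip_force: 0.0
t: 29.05
eef_pos: [593.0, 143.1, 247.6]
tcp_rot: [3.142, 0.0, -2.902]
ft_force: [0.5, -0.6, 0.4]
opening: 1.001
grip_force: 0.0
exp [261.4 317.8]
wood_knob 0.91 [261.8 317.5] [590.3 142.5 192. ]
exp [246.1 317.7]
exp [236.4 317.6]
exp [ 81.8 317.4]
vent_grip 0.57 [ 81.2 318.2] [473.5 114.8  42. ]
t 29.3 tcp [593.  143.1 247.6] rpy [ 3.142  0.    -2.902] q6 -1.68 | units [0.05  0.004 1.769] turn -0.004289325497861781
```

View pics/w9.png

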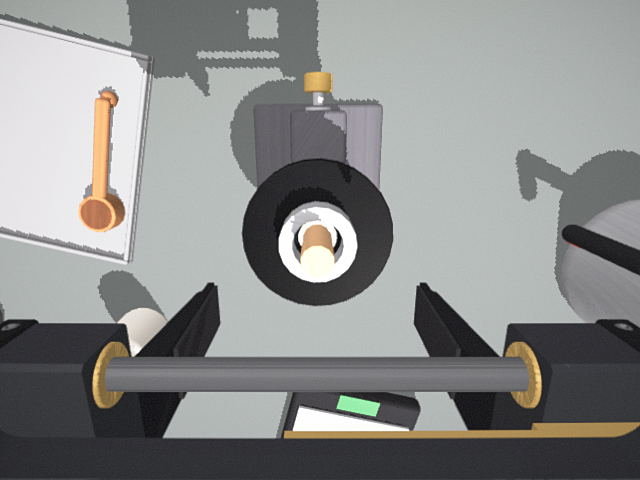

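The lids are seated and nested at (240,318). The vent knob is home at (81,318), within 1 mm of where it should be. I'll descend around the collar and close.

```bash

python3 -m inch '[[[0.05,0,0.3],0,-1],[[0,0,0.5],0,-1],[[0,0,0.5],0,-1],[[0,0,0.3],0,-1],[[0,0,0.15],0,-1],[[0,0,0],0,-1],[[0,0,0],0,1],[[0,0,0],0,1],[[0,0,0],0,1],[[0,0,0],0,1]]' && python3 -m inch '[[[0,0,0],0,1],[[0,0,0],0,1],[[0,0,0],0,1],[[0,0,0],0,1],[[0,0,0],0,1],[[0,0,0],0,1],[[0,0,0],0,1],[[0,0,0],0,1],[[0,0,0],0,1],[[0,0,0],0,1]]'
```

```text
t: 30.55
eef_pos: [590.1, 142.4, 142.8]
tcp_rot: [3.142, 0.0, -2.902]
ft_force: [-0.2, 1.0, 0.0]
opening: 0.633
grip_force: 0.0
t: 31.8
eef_pos: [590.1, 142.4, 142.7]
tcp_rot: [3.142, 0.0, -2.902]
ft_force: [-1.3, 1.4, 5.2]
opening: 0.571
grip_force: 30.0
```

```bash

python3 -m inch '[[[0,0,-0.05],0,1],[[0,0,-0.1],0,1],[[0,0,-0.15],0,1],[[0,0,-0.2],0,1],[[0,0,-0.25],0,1],[[0,0,-0.25],0,1],[[0,0,-0.25],0,1],[[0,0,-0.2],0,1],[[0,0,-0.1],0,1],[[0,0,-0.05],0,1]]' && python3 -m inch '[[[0,0,0],0,1],[[0,0,0],0,1],[[0,0,0],0,1],[[0,0,0],0,1],[[0,0,0],0,1],[[0,0,0],0,1],[[0,0,0],0,1],[[0,0,0],0,1],[[0,0,0],0,1],[[0,0,0],0,1]]'
python3 - <<'E'
from h import *
P={n:shoot(n,f'{n}10.png') for n in ('side','top','wrist')}
z=env.state()['eef_pos'][2]; up=z-142.7
for n,p in P.items():
  for k,e in (('wood_knob',[590,142.6,192]),('inner_lid',[590,142.6,116]),('collar',[590,142.4,160+up]),('outer_lid',[590,142.4,135+up]),('vent_grip',[474.2,114.2,42])):
    print(n,k,'exp',proj(p,e).round(1),[(round(r['score'],2),np.round(r['centre'],1)) for r in eyes.spot_point(k,p)[:2]])
im=cv2.imread('pics/side10.png'); cv2.imwrite('pics/s10c.png',cv2.resize(im[110:270,210:410],None,fx=3.5,fy=3.5,interpolation=2))
togo(590,142.4,238,.24)
E
```

```text
t: 33.05
eef_pos: [590.0, 142.4, 238.8]
tcp_rot: [3.142, -0.0, -2.902]
ft_force: [0.5, 0.3, -1.0]
opening: 0.572
grip_force: 30.0
t: 34.3
eef_pos: [590.1, 142.4, 238.6]
tcp_rot: [3.142, 0.0, -2.902]
ft_force: [0.0, -0.2, -1.5]
opening: 0.572
grip_force: 30.0
side wood_knob exp [184.2 297.6] [(0.77, array([183.7, 299.7]))]
side inner_lid exp [207.5 298.4] [(0.63, array([205.9, 300.4])), (0.24, array([279.8, 343.4]))]
side collar exp [163.7 296.9] [(0.79, array([162.7, 296.2]))]
side outer_lid exp [171.8 297.2] [(0.59, array([170. , 292.4]))]
side vent_grip exp [245.6 267.1] [(0.42, array([243.3, 266.7]))]
top wood_knob exp [243.1 267.7] []
top inner_lid exp [247.4 269.7] []
top collar exp [239.1 266. ] []
top outer_lid exp [240.7 266.7] [(0.25, array([320.6, 482.5]))]
top vent_grip exp [287.7 279.9] []
wrist wood_knob exp [271.1 317.8] [(0.59, array([271.3, 316.7]))]
wrist inner_lid exp [236.6 317.6] []
wrist collar exp [322.7 317.8] [(0.79, array([323.8, 320.7]))]
wrist outer_lid exp [298.6 317.7] []
wrist vent_grip exp [ 84.3 317.4] [(0.97, array([ 81.4, 315.9]))]
t 35.2 tcp [590.  142.4 238.6] rpy [ 3.141  0.    -2.902] q6 -1.68 | units [0.001 0.001 0.01 ] turn -0.0047444566121041315
```

Every detection matches: the inner lid is seated, the outer lid is held about 25 mm clear of the wooden knob, and the vent is home. Handing in.

```bash
python3 -c "
from cell import env
print(env.job_done())"
```

```text
the job is handed in; nothing more can be done
None
```

I sealed the canister and handed the job in at about 35 s of the 72 s allowed; no verdict came back, but the last camera and force checks showed the inner lid seated, the vent home, and the outer lid held level about 25 mm clear above the wooden knob.

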